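# Stack the keyed condiment trays and lid on their foot on a coffee cart

## Robot

A 7-joint arm with a two-finger parallel gripper is mounted at the origin on the work surface. World frame = base frame: x ahead of the robot, y to its left, z up, the work surface at z = 0. Lengths are in m, angles in degrees, forces in N, time in s.
With the tool pointing down it reaches from about 0.35 to 0.9 m from the base axis. Payload 7.2 kg.
Tool frame: the origin (TCP) lies at the very end of the fingers, on their centre line; the grasp point (between the pads) lies 19 mm behind it (robot.tcp_to_grasp is the distance from the TCP to the grasp point, in m); x points along the fingers, y is the direction in which the jaws open and shut, and the axes are right-handed (so a half turn about x gives the same grasp; the last joint's range is limited). The gripper opens to 88 mm and grips with 3 to 60 N. Pads are 20 mm wide; open, the fingers measure 115 mm over their backs; the gripper's body (75 mm by 178 mm) begins 61 mm behind the grasp point.
Start: joints at [71.666, 23.554, -0.728, 91.456, 0.321, 64.991, -4.71], TCP at [0.156, -0.605, 0.223] pointing down, gripper open.
Joint ranges: [-169.25, 169.25], [-16.82, 113.86], [-84.01, 82.57], [7.8, 145.47], [-59.2, 239.2], [7.22, 106.19], [-163.78, 163.78]. Speed limits (degrees/s): [136.94, 136.94, 172.46, 172.46, 180, 180, 180].

## Interface

Orientations are given as a 3x3 rotation matrix whose columns are the frame's x, y, z axes.
In Python, from bench import robot, eyes gives the robot as it stands.
- The arm moves only by the tool move_arm, never from a script. Its argument "motion" is one flat list of numbers, 7 for each row, row after row: the opening, from -1 (shut) to 1 (fully open), then the shift along the tool's x, y, z normalised to -1 to 1, where 1 is 0.3 m, then the turn, a rotation vector about the tool's x, y, z normalised to -1 to 1, where 1 is 30 degrees. In form: [claw, x, y, z, rx, ry, rz, claw, x, y, z, rx, ry, rz, ...]. A call has 1 to 12 rows; each row is the pose to reach, as a shift and turn from the pose commanded when the call began, along the tool's axes at that moment; what a row does not reach only later rows make up. A row lasts 1/10 s, in which the tool goes at most 50 mm and 8.59 degrees, less where a joint would pass 70% of its speed; a pose out of reach is approached as far as the arm can. A call with a number of a shift or a turn outside -1 to 1 is refused whole. A call with a gripper value outside its range is refused whole. The fingers move at their own pace and stop on an object; the grip force is fixed at half the most. Time passes only in rows, so rows that repeat a pose let the fingers close. It gives the time, the measured TCP pose, the force and the opening at its end, in the units of the state.
- robot.observe(): the state, without advancing time (a new reading comes with each control period).
- eyes.grab_frame(name): name is "scene" or "top"; returns the picture (400x640x3 uint8, red, green, blue); there is no depth.
- eyes.calibration(name): a dict with "fx", "fy", "cx", "cy" (pixels), "k1" (the pictures are not rectified: a ray, as slopes to the right and down, at radius r is drawn at 1 + k1 r^2 times it, then the intrinsics apply), "rvec" (rotation vector, rad) and "tvec" (3), from world to camera coordinates, as OpenCV has them. Camera axes: x right, y down, z forward; pixel columns grow to the right and rows downward; lengths in m; the calibration is good to about 2 mm. A picture is of the moment at which its call begins. calibration takes no time and is no camera call.
- robot.hand_in(): hands the job in, once; it reports no verdict.
The state is a dict: "t": time; "joint_pos": joint angles; "joint_vel": joint speeds; "tau": joint torques, N m; "tool_pos": TCP position; "ee_rot": TCP orientation; "contact_force": force on the tool from outside, world axes, zero at the start; "ft_torque": the same for the moment, N m; "opening": opening from 0.0 (shut) to 1.0 (fully open).
Only numpy, scipy, OpenCV 4.12 (cv2) and the standard library are available. Lean on these libraries where they do the work, as an engineer would, in place of code of your own. Each camera call takes 0.05 s, during which the arm holds its last target.

## Task

Put the condiment set away for the night: stack it on the fixed stacking foot on the counter, the deep tray first, then the shallow tray, then the lid, each one turned so that its cut corners lie over the cut corners below and its skirt drops fully down over the lip of the piece below, sitting level and flush. Set each piece down rather than dropping it, leave the stack standing free, and do not push about or knock over anything else on the counter, including the square-cornered tray, which is not part of the set.

Things in the scene. Friction and masses are not known exactly. Their poses are not given: they have to be found in the camera images.
- foot_seat (a point): Stacking foot, fixed, bare metal: 112 x 60 mm block (flange 120 x 68 x 4), flat shoulder 12 mm above the counter, on it a lip 10 mm high, set in 5 mm, leaning inward 3.5 mm to its top. The two corners at its +x short end are cut at 45 degrees (16 mm legs), the others square. Point: centre at shoulder height, where the deep tray's underside comes to rest; x along the 112 mm, z up.
- deep_mid (a point): Deep tray, loose, bare metal, 112 x 60 x 50 mm, 0.11-0.22 kg: sides (3 mm) to a shoulder 40 mm up, then a 10 mm lip like the foot's; 3 open compartments, floor 12 mm up; the sides below it are the skirt, which fits over the lip below one way round only, 2 mm play. Its +x end has the two cut corners (16 mm). Point: its centre, 25 mm above its underside; x along the length, y across, z up.
- deep_top (a point): Centre of the deep tray at shoulder height, 40 mm above its underside: the shallow tray's underside comes to rest here. Axes as the deep tray's.
- shallow_mid (a point): Shallow tray, loose, bare metal, 112 x 60 x 34 mm, 0.07-0.16 kg: same outline, cut corners (+x end), skirt, lip and compartments as the deep tray, but its shoulder is 24 mm up; floor 12 mm up. Point: its centre, 17 mm above its underside; x along the length, y across, z up.
- shallow_top (a point): Centre of the shallow tray at shoulder height, 24 mm above its underside: the lid's underside comes to rest here. Axes as the shallow tray's.
- lid_mid (a point): Lid, loose, bare metal, 112 x 60 mm, 0.07-0.14 kg: closed flat top 22 mm above its underside, no lip, hollow skirt below (19 mm deep), cut corners at its +x end. A bar handle 50 mm long (along x), 10 mm wide, stands mid-top and reaches 34 mm above its underside. Point: centre of the skirted part, 11 mm above its underside; x along the length, y across, z up.
- plain_tray: Not part of the set: an open metal tray with three compartments, 112 x 60 x 30 mm, all four corners square, no lip. Leave it. Origin: centre of its underside, z up, x along its length.
- tamper: Bystander: steel tamper standing on its base, 58 mm diameter, 85 mm high. Origin: centre of its underside, z up.
- shaker: Bystander: steel shaker can, 70 mm diameter, 126 mm high. Origin: centre of its underside, z up.
- cup: Bystander: white espresso cup without handle, 62 mm diameter, 58 mm high. Origin: centre of its underside, z up.
- jigger: Bystander: copper double-cone measure standing on the counter, 42 mm diameter, 74 mm high. Origin: centre of its underside, z up.
- jug: Bystander: steel milk jug, 86 mm diameter, 110 mm high; its handle reaches 72 mm out along its +x. Origin: centre of its underside, z up.
- bottle: Bystander: amber syrup bottle, 66 mm diameter, 235 mm high. Origin: centre of its underside, z up.
- portafilter: Bystander: portafilter lying on the counter along its y axis, about 225 mm long, up to 90 mm wide, 45 mm high; basket 60 mm towards -y, black handle towards +y. Origin: on the counter near its middle, z up.
Mind the look-alikes: they are no part of the job. What is shaped like the part that bears lid_mid but blue or purple is not meant. What is shaped like the part that bears foot_seat but yellow is not meant.

How it is judged (in metres and radians):
At the end, for the whole second after the job is handed in: Deep tray on the foot, shallow tray on it, lid on top, at rest: each underside within 2.5 mm of the shoulder below, centred within 4 mm on the piece below, level within 0.04 rad, in line with the foot within 0.06 rad, cut corners over cut corners; other things within 20 mm of their places (z of deep_mid in the frame of foot_seat between 0.0225 and 0.0275 m and horizontal distance between deep_mid and foot_seat below 0.004 m and angle between the x axis of each of deep_mid, shallow_mid, lid_mid and the x axis of foot_seat, either way round below 0.06 rad and angle between the z axis of each of deep_mid, shallow_mid, lid_mid and the z axis of foot_seat, either way round below 0.04 rad and linear speed of each of deep_tray, shallow_tray, lid below 0.02 m/s and z of shallow_mid in the frame of deep_top between 0.0145 and 0.0195 m and horizontal distance between shallow_mid and deep_top below 0.004 m and z of lid_mid in the frame of shallow_top between 0.0085 and 0.0135 m and horizontal distance between lid_mid and shallow_top below 0.004 m); the robot touches nothing.
It fails at once if another thing on the counter is moved by more than 20 mm or tipped (distance of any of plain_tray, tamper, shaker, cup, jug, bottle, portafilter, jigger from where it was at the start of the episode above 0.02 m or angle between any of plain_tray, tamper, shaker, cup, jug, bottle, portafilter, jigger's own z axis and vertical above 0.3 rad).
It fails at once if a tray or the lid is let fall (faster than 0.6 m/s out of the fingers) ((contact force between the fingers and deep_tray below 0.1 N and linear speed of deep_tray above 0.6 m/s) or (contact force between the fingers and shallow_tray below 0.1 N and linear speed of shallow_tray above 0.6 m/s) or (contact force between the fingers and lid below 0.1 N and linear speed of lid above 0.6 m/s)).
It also fails if it takes over 69 s, if anything falls off the work surface, if the arm or the gripper's body presses on something with over 40 N, if the wrist force passes 120 N, or if a joint passes its speed limit or range.

## Working session

There is one attempt and no reset: what is moved stays moved. The work goes in short steps, Python scripts to look and compute and a tool call to move; the robot and the scene stay as the last step left them, time stands still between calls to the robot, and variables do not carry over. Pictures are saved under pics/ and viewed, and the job is handed in when it is done.

Besides the shell and the picture viewer there is one more tool, called after "Emit:" by a JSON object that holds its "api" and its "payload", one argument or row to a line. move_arm: Moves the arm, as the interface text tells. Its arguments: {"type":"object","properties":{"motion":{"type":"array"}},"required":["motion"]}

```bash
ls -la; mkdir -p pics
python3 - <<'E'
from bench import robot, eyes
import cv2
s=robot.observe(); print({k:s[k] for k in s})
for n in("scene","top"):
    im=eyes.grab_frame(n); cv2.imwrite(f"pics/{n}0.png",im[:,:,::-1]); print(n,eyes.calibration(n))
E
```

```text
total 12
drwxr-xr-x  3 agent agent 4096 Dec  7 01:01 .
drwxr-xr-x 23 root  root  4096 Dec  7 01:01 ..
drwxr-xr-x  2 agent agent 4096 Dec  7 01:01 pics
{'t': 0.0, 'joint_pos': array([71.66454604, 23.59970644, -0.73006461, 91.50326947,  0.32189971,
       64.99183626, -4.71027063]), 'joint_vel': array([-0.04289868, -0.0259776 , -0.01537487,  0.00663487, -0.0917776 ,
        0.01651788,  0.01431634]), 'tau': array([-4.56610505e-04, -5.87951982e+01,  6.42012935e-01, -2.91069013e+01,
       -5.36852586e-02,  1.84014102e-02,  1.13659746e-04]), 'tool_pos': array([ 0.15556832, -0.60480092,  0.22181789]), 'ee_rot': array([[-5.18122508e-04,  2.49209274e-01, -9.68449518e-01],
       [ 1.53381588e-03, -9.68448311e-01, -2.49209784e-01],
       [-9.99998689e-01, -1.61454445e-03,  1.19533725e-04]]), 'contact_force': array([ 0.72475884,  0.07276213, -0.15510408]), 'ft_torque': array([ 0.06111688,  0.0300894 , -0.03008874]), 'opening': 0.997297959456619}
scene {'fx': 397.1522798590135, 'fy': 397.1522798590135, 'cx': 314.1057766179446, 'cy': 195.07949584110082, 'k1': 0.019623426164646175, 'rvec': array([ 0.99092257,  2.665218  , -0.78569767]), 'tvec': array([ 0.43432197, -0.20955941,  1.34039257])}
top {'fx': 370.9145580416844, 'fy': 370.9145580416844, 'cx': 323.765328074179, 'cy': 192.47323754651302, 'k1': -0.009748206156897902, 'rvec': array([ 2.1176513 , -2.15994646,  0.16024643]), 'tvec': array([-0.07110676,  0.52253525,  1.10122973])}
```

View pics/scene0.png

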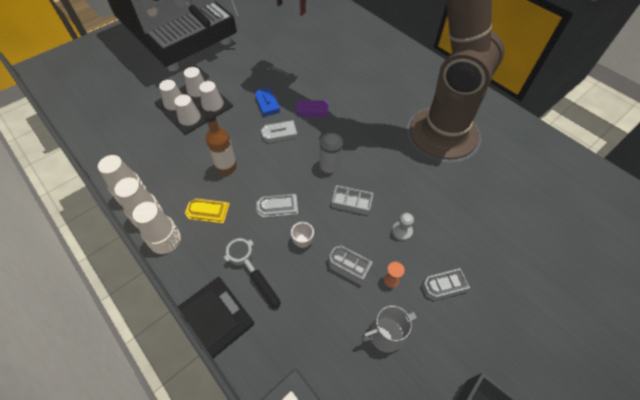

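View pics/top0.png

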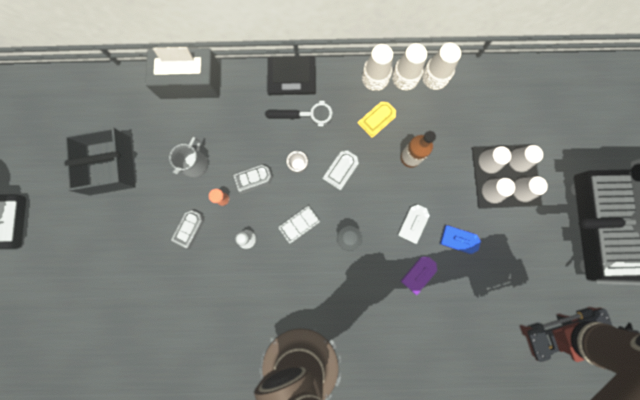

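The scene view shows the metal pieces at (279,131), (278,205), (352,199), (350,263) and (446,284), the yellow foot look-alike at (207,210), and the blue and purple lid look-alikes at (267,102) and (312,108). I'll take closer crops before choosing.

Run:
```python
import cv2,numpy as np
t=cv2.imread("pics/top0.png"); s=cv2.imread("pics/scene0.png")
def crop(im,u,v,r=25,z=8): return cv2.resize(im[v-r:v+r,u-r:u+r],None,fx=z*25/r/2*1.0,fy=z*25/r/2,interpolation=cv2.INTER_CUBIC)
a=np.hstack([crop(t,u,v,25,10) for u,v in((341,169),(253,178),(187,229))])
b=np.hstack([crop(s,u,v,25,10) for u,v in((278,205),(350,263),(446,284))])
cv2.imwrite("pics/c1.png",np.vstack([a,b]))
a=np.hstack([crop(t,u,v,25,10) for u,v in((299,224),(414,223))])
b=np.hstack([crop(s,u,v,25,10) for u,v in((352,199),(279,131))])
cv2.imwrite("pics/c2.png",np.vstack([a,b]))
```

```text
(no output)
```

View pics/c1.png

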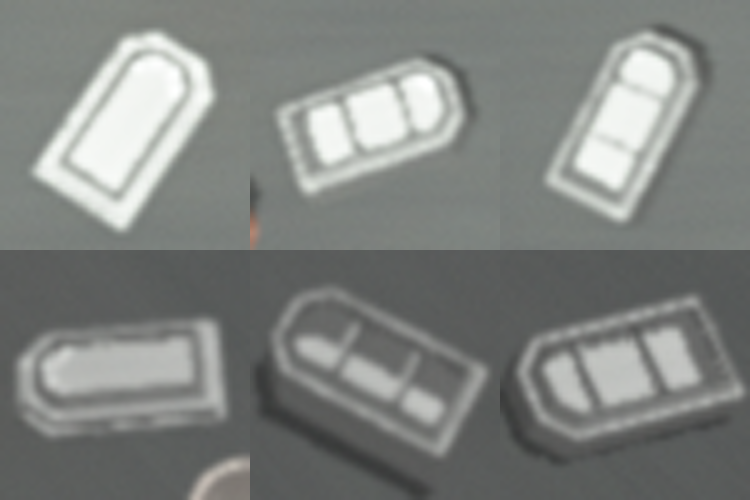

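View pics/c2.png

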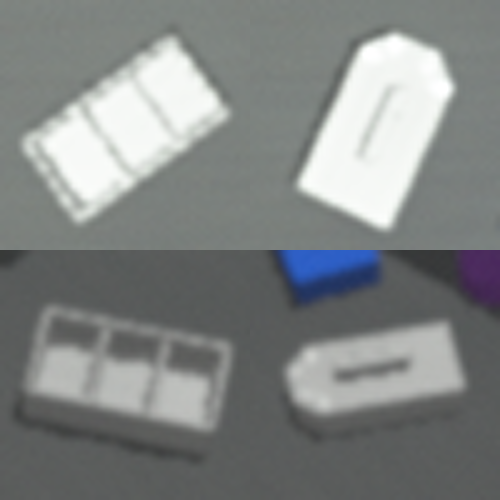

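The two open trays with cut corners are at top-view (253,178) and (187,229). The first shows taller walls in the scene view, so it is the deep tray and the second is the shallow tray. The solid piece with a raised, inset rim at (341,169) is the bare foot. The bare lid with its bar handle is at (414,223). The plain tray, with square corners, is at (299,224), and the yellow (377,119), blue (461,239) and purple (420,274) pieces are decoys. Next I'll measure.

```bash
cat > h.py <<'E'
import cv2,numpy as np
from bench import robot, eyes
from scipy.spatial.transform import Rotation as R
def rays(name,uv):
    c=eyes.calibration(name); uv=np.atleast_2d(uv).astype(float)
    d=np.c_[(uv[:,0]-c['cx'])/c['fx'],(uv[:,1]-c['cy'])/c['fy']]; x=d.copy()
    for _ in range(10): x=d/(1+c['k1']*(x**2).sum(1,keepdims=True))
    Rm=cv2.Rodrigues(c['rvec'])[0]; o=-Rm.T@c['tvec']
    return o,(Rm.T@np.c_[x,np.ones(len(x))].T).T
def onplane(name,uv,z):
    o,d=rays(name,uv); return (o+d*((z-o[2])/d[:,2])[:,None])[:,:2]
def proj(name,P):
    c=eyes.calibration(name); Rm=cv2.Rodrigues(c['rvec'])[0]
    p=(Rm@np.atleast_2d(P).T).T+c['tvec']; x=p[:,:2]/p[:,2:]
    x=x*(1+c['k1']*(x**2).sum(1,keepdims=True)); return x*c['fx']+[c['cx'],c['cy']]
HEX=np.array([[-56,-30],[40,-30],[56,-14],[56,14],[40,30],[-56,30]])/1e3
def outline(im,u,v,thr=None,r=28,z=8):
    g=cv2.cvtColor(im,cv2.COLOR_RGB2GRAY)
    c=cv2.resize(g[v-r:v+r,u-r:u+r],None,fx=z,fy=z,interpolation=cv2.INTER_CUBIC)
    m=((c>thr)*255).astype(np.uint8)
    cs,_=cv2.findContours(m,cv2.RETR_EXTERNAL,cv2.CHAIN_APPROX_NONE)
    k=max(cs,key=cv2.contourArea); k=cv2.convexHull(k)[:,0,:]
    # dense hull
    H=[];
    for a,b in zip(k,np.roll(k,-1,0)):
        n=max(1,int(np.hypot(*(b-a)))); H+= [a+(b-a)*i/n for i in range(n)]
    H=np.array(H); return (H+0.5)/z-0.5+[u-r,v-r], c
def signed_hex(p,g=0.0):  # distance to outline of nearest side, model frame
    n=np.array([[-1,0],[0,-1],[1/2**.5,-1/2**.5],[1,0],[1/2**.5,1/2**.5],[0,1]])
    off=np.array([.056,.03,(.04+.03)/2**.5,.056,(.07)/2**.5,.03])
    return (p@n.T-off).max(1)-g
def fit(P):
    from scipy.optimize import least_squares
    c0=P.mean(0); u=np.linalg.svd(P-c0,full_matrices=False)[2][0]; best=None
    for a0 in (np.arctan2(u[1],u[0]),np.arctan2(-u[1],-u[0])):
        f=lambda q:signed_hex((P-q[:2])@np.array([[np.cos(q[2]),-np.sin(q[2])],[np.sin(q[2]),np.cos(q[2])]]),q[3])
        s=least_squares(f,[*c0,a0,0],loss='soft_l1',f_scale=.001)
        if best is None or s.cost<best.cost: best=s
    f=best.fun; return best.x, np.sqrt((f**2).mean())
E
python3 - <<'E'
from h import *
T=cv2.imread("pics/top0.png")[:,:,::-1].copy();S=cv2.imread("pics/scene0.png")[:,:,::-1].copy()
print("cams",rays("top",[0,0])[0],rays("scene",[0,0])[0])
for n,t,s,zs in(("foot",(341,169),(278,205),(.004,.012)),("deep",(253,178),(350,263),(.04,)),("shallow",(187,229),(446,284),(.024,)),("lid",(414,223),(279,131),(.022,))):
    for nm,im,(u,v),ths in(("top",T,t,(130,150,170)),("scene",S,s,(105,120))):
        for th in ths:
            k,_=outline(im,u,v,th)
            for z in zs:
                q,r=fit(onplane(nm,k,z)); print(n,nm,th,z,np.round(q[:2]*1e3,1),"yaw %.1f grow %.1f rms %.2f"%(np.degrees(q[2]),q[3]*1e3,r*1e3))
for n,(u,v) in dict(tamper=(246,240),shaker=(349,236),cup=(297,161),jigger=(218,196),jug=(186,160),bottle=(412,157)).items(): print(n,onplane("top",[u,v],0.03))
E
```

```text
cams [ 0.34551015 -0.08515241  1.1679803 ] [0.91287461 0.40345228 1.01640994]
foot top 130 0.004 [ 617.8 -118.5] yaw 71.6 grow 20.4 rms 10.71
foot top 130 0.012 [ 615.9 -118.3] yaw 71.8 grow 20.0 rms 10.71
foot top 150 0.004 [ 604.2 -140. ] yaw -35.0 grow 7.6 rms 0.59
foot top 150 0.012 [ 602.4 -139.6] yaw -35.0 grow 7.3 rms 0.58
foot top 170 0.004 [ 604.2 -139.9] yaw -35.1 grow 6.3 rms 0.54
foot top 170 0.012 [ 602.4 -139.6] yaw -35.1 grow 6.0 rms 0.53
foot scene 105 0.004 [ 600.7 -140.6] yaw -35.0 grow 8.4 rms 0.85
foot scene 105 0.012 [ 603.2 -136.4] yaw -35.0 grow 8.1 rms 0.91
foot scene 120 0.004 [ 600.4 -140.5] yaw -34.6 grow 6.5 rms 0.72
foot scene 120 0.012 [ 603.  -136.2] yaw -34.6 grow 6.2 rms 0.77
deep top 130 0.04 [570.7 139.4] yaw -72.5 grow 4.5 rms 2.38
deep top 150 0.04 [573.6 139.9] yaw -71.1 grow 0.3 rms 0.61
deep top 170 0.04 [573.6 139.8] yaw -71.2 grow -1.2 rms 0.45
deep scene 105 0.04 [570.8 140.1] yaw -71.2 grow 0.5 rms 0.50
deep scene 120 0.04 [571.  140.4] yaw -70.9 grow -0.9 rms 0.45
shallow top 130 0.024 [421.4 344.5] yaw -25.9 grow 2.0 rms 0.66
shallow top 150 0.024 [421.5 343.8] yaw -26.0 grow 0.2 rms 0.52
shallow top 170 0.024 [421.4 343.6] yaw -25.9 grow -1.2 rms 0.50
shallow scene 105 0.024 [418.6 343.5] yaw -25.9 grow 0.2 rms 0.38
shallow scene 120 0.024 [418.9 343.4] yaw -26.0 grow -1.0 rms 0.35
lid top 130 0.022 [ 423.8 -360.5] yaw -27.6 grow 4.7 rms 0.64
lid top 150 0.022 [ 423.8 -360.1] yaw -27.6 grow 3.1 rms 0.42
lid top 170 0.022 [ 423.9 -359.9] yaw -27.5 grow 2.1 rms 0.36
lid scene 105 0.022 [ 421.  -360.1] yaw -27.7 grow 4.8 rms 1.03
lid scene 120 0.022 [ 420.9 -360.1] yaw -27.6 grow 2.7 rms 0.64
tamper [[0.38074037 0.15858443]]
shaker [[ 0.3867854  -0.15571698]]
cup [[0.62457897 0.00092599]]
jigger [[0.51817966 0.2475349 ]]
jug [[0.63526205 0.35186396]]
bottle [[ 0.6300075  -0.36137724]]
```

```bash
cat >> h.py <<'E'
def Rt(phi):
    c,s=np.cos(np.radians(phi)),np.sin(np.radians(phi))
    return np.array([[0,c,s],[0,s,-c],[-1,0,0]])
def delta(p0,R0,p,Rg):
    d=R0.T@(np.array(p)-p0)/.3; w=np.degrees(R.from_matrix(R0.T@Rg).as_rotvec())/30
    return np.round(np.r_[d,w],3)
def plan(goal,phi,n=None,start=None):
    if start is None:
        s=robot.observe(); p0,R0=np.array(s['tool_pos']),np.array(s['ee_rot'])
        print("t %.2f tcp %s phi %.2f open %.3f F %s"%(s['t'],np.round(p0,4),np.degrees(np.arctan2(R0[1,1],R0[0,1])),s['opening'],np.round(s['contact_force'],1)))
    else: p0,R0=start
    Rg=Rt(phi); w=R.from_matrix(R0.T@Rg).as_rotvec(); a=np.degrees(np.linalg.norm(w))
    goal=np.array(goal,float)
    if n is None: n=max(1,int(np.ceil(a/29.9)),int(np.ceil(np.abs(R0.T@(goal-p0)).max()/.29)))
    P,Q=p0,R0
    for i in range(1,n+1):
        pg=p0+(goal-p0)*i/n; rg=R0@R.from_rotvec(w*i/n).as_matrix()
        rows=max(np.linalg.norm(pg-P)/.05,a/n/8.59)
        print("call",i,delta(P,Q,pg,rg).tolist(),"rows>=%.1f"%rows); P,Q=pg,rg
    return P,Q
E
python3 - <<'E'
from h import *
st=plan([.572,.140,.15],18.9)
E
```

```text
t 0.10 tcp [ 0.1555 -0.6049  0.2219] phi -75.58 open 0.998 F [-0.7 -0.3  0.4]
call 1 [0.061, -0.515, -0.491, -0.787, -0.0, 0.001] rows>=4.3
call 2 [0.06, -0.275, -0.656, -0.787, -0.0, 0.001] rows>=4.3
call 3 [0.06, 0.011, -0.711, -0.787, -0.0, 0.001] rows>=4.3
call 4 [0.06, 0.295, -0.647, -0.787, -0.0, 0.001] rows>=4.3
```

Emit:
{"api": "move_arm", "payload": {
  "motion": [1, 0.061, -0.515, -0.491, -0.787, 0, 0.001, 1, 0.061, -0.515, -0.491, -0.787, 0, 0.001, 1, 0.061, -0.515, -0.491, -0.787, 0, 0.001, 1, 0.061, -0.515, -0.491, -0.787, 0, 0.001, 1, 0.061, -0.515, -0.491, -0.787, 0, 0.001]
}}

```text
t: 0.6
tool_pos: [0.2623, -0.4141, 0.2039]
ee_rot: [[0.0, 0.621, -0.784], [0.002, -0.784, -0.621], [-1.0, -0.001, -0.001]]
contact_force: [0.8, 0.0, 0.3]
opening: 0.998
```

Emit:
{"api": "move_arm", "payload": {
  "motion": [1, 0.06, -0.275, -0.656, -0.787, 0, 0.001, 1, 0.06, -0.275, -0.656, -0.787, 0, 0.001, 1, 0.06, -0.275, -0.656, -0.787, 0, 0.001, 1, 0.06, -0.275, -0.656, -0.787, 0, 0.001, 1, 0.06, -0.275, -0.656, -0.787, 0, 0.001]
}}

```text
t: 1.1
tool_pos: [0.3659, -0.2286, 0.1861]
ee_rot: [[0.001, 0.883, -0.47], [0.0, -0.47, -0.883], [-1.0, 0.001, -0.001]]
contact_force: [-0.7, 0.1, -0.3]
opening: 1.0
```

Emit:
{"api": "move_arm", "payload": {
  "motion": [1, 0.06, 0.011, -0.711, -0.787, 0, 0.001, 1, 0.06, 0.011, -0.711, -0.787, 0, 0.001, 1, 0.06, 0.011, -0.711, -0.787, 0, 0.001, 1, 0.06, 0.011, -0.711, -0.787, 0, 0.001, 1, 0.06, 0.011, -0.711, -0.787, 0, 0.001]
}}

```text
t: 1.6
tool_pos: [0.4702, -0.0419, 0.1681]
ee_rot: [[0.002, 0.997, -0.078], [0.001, -0.078, -0.997], [-1.0, 0.002, -0.002]]
contact_force: [-0.3, -0.6, -0.1]
opening: 1.001
```

Emit:
{"api": "move_arm", "payload": {
  "motion": [1, 0.06, 0.295, -0.647, -0.787, 0, 0.001, 1, 0.06, 0.295, -0.647, -0.787, 0, 0.001, 1, 0.06, 0.295, -0.647, -0.787, 0, 0.001, 1, 0.06, 0.295, -0.647, -0.787, 0, 0.001, 1, 0.06, 0.295, -0.647, -0.787, 0, 0.001, 1, 0.06, 0.295, -0.647, -0.787, 0, 0.001]
}}

```text
t: 2.2
tool_pos: [0.5727, 0.1418, 0.1492]
ee_rot: [[0.0, 0.945, 0.326], [0.0, 0.326, -0.945], [-1.0, 0.0, -0.0]]
contact_force: [0.1, 0.4, 0.7]
opening: 1.001
```

Run:
```python
from h import *
plan([.572,.140,.09],18.9)
s=robot.observe(); print(s['joint_pos'])
im=eyes.grab_frame("scene"); cv2.imwrite("pics/s1.png",im[:,:,::-1])
```

```text
t 2.20 tcp [0.5727 0.1418 0.1492] phi 19.03 open 1.001 F [0.1 0.4 0.7]
call 1 [0.197, -0.004, 0.005, 0.004, -0.001, -0.001] rows>=1.2
[  9.33226968  29.35222125 -38.2900116   99.22189215  20.81232534
  58.6735151  -17.3398325 ]
```

Run:
```python
from h import *
plan([.572,.140,.009],18.9)
im=cv2.imread("pics/s1.png"); cv2.imwrite("pics/s1c.png",cv2.resize(im[190:320,270:470],None,fx=4,fy=4,interpolation=cv2.INTER_CUBIC))
```

```text
t 2.25 tcp [0.5722 0.1394 0.1493] phi 18.92 open 0.995 F [-0.2 -1.2 -0.4]
call 1 [0.468, 0.0, -0.003, 0.001, 0.002, 0.001] rows>=2.8
```

View pics/s1c.png

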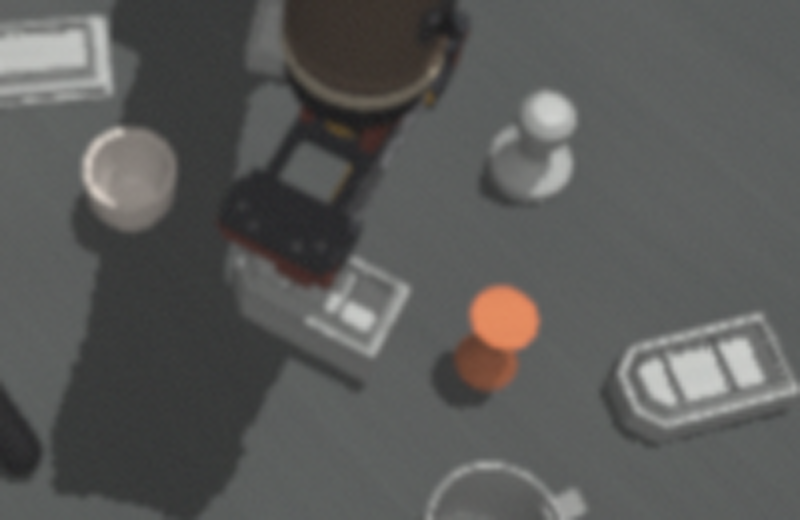

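The crop shows the gripper over the deep tray, with the jaws across its width and the cup and jigger clear. I'll descend and grip.

Emit:
{"api": "move_arm", "payload": {
  "motion": [1, 0.12, 0, -0.003, 0, 0.002, 0, 1, 0.24, 0, -0.003, 0, 0.002, 0, 1, 0.34, 0, -0.003, 0, 0.002, 0, 1, 0.42, 0, -0.003, 0, 0.002, 0, 1, 0.468, 0, -0.003, 0, 0.002, 0, 1, 0.468, 0, -0.003, 0, 0.002, 0, 1, 0.468, 0, -0.003, 0, 0.002, 0]
}}

```text
t: 2.95
tool_pos: [0.5729, 0.1394, 0.0106]
ee_rot: [[0.002, 0.947, 0.322], [-0.0, 0.322, -0.947], [-1.0, 0.002, 0.001]]
contact_force: [-0.1, 1.0, 0.3]
opening: 0.997
```

Emit:
{"api": "move_arm", "payload": {
  "motion": [-1, 0, 0, 0, 0, 0, 0, -1, 0, 0, 0, 0, 0, 0, -1, 0, 0, 0, 0, 0, 0, -1, 0, 0, 0, 0, 0, 0, -1, 0, 0, 0, 0, 0, 0, -1, 0, 0, 0, 0, 0, 0, -1, 0, 0, 0, 0, 0, 0, -1, 0, 0, 0, 0, 0, 0]
}}

```text
t: 3.75
tool_pos: [0.5727, 0.1402, 0.0102]
ee_rot: [[0.002, 0.946, 0.323], [-0.0, 0.323, -0.946], [-1.0, 0.002, 0.001]]
contact_force: [-1.3, -0.6, 5.7]
opening: 0.68
```

Emit:
{"api": "move_arm", "payload": {
  "motion": [-1, -0.1, 0, 0, 0, 0, 0, -1, -0.25, 0, 0, 0, 0, 0, -1, -0.4, 0, 0, 0, 0, 0, -1, -0.45, 0, 0, 0, 0, 0, -1, -0.45, 0, 0, 0, 0, 0]
}}

```text
t: 4.25
tool_pos: [0.5734, 0.1405, 0.1466]
ee_rot: [[0.005, 0.946, 0.323], [0.001, 0.323, -0.946], [-1.0, 0.005, 0.001]]
contact_force: [-0.1, -0.3, -3.1]
opening: 0.683
```

Run:
```python
from h import *
plan([.6024,-.1402,.12],55)
```

```text
t 4.25 tcp [0.5734 0.1405 0.1466] phi 18.85 open 0.683 F [-0.1 -0.3 -3.1]
call 1 [0.044, -0.106, 0.458, -0.602, 0.003, -0.004] rows>=2.8
call 2 [0.044, -0.243, 0.403, -0.602, 0.003, -0.004] rows>=2.8
```

Emit:
{"api": "move_arm", "payload": {
  "motion": [-1, 0.01, -0.021, 0.09, -0.12, 0, 0, -1, 0.02, -0.042, 0.18, -0.24, 0, 0, -1, 0.03, -0.064, 0.275, -0.36, 0, 0, -1, 0.044, -0.085, 0.366, -0.48, 0.003, -0.004, -1, 0.044, -0.106, 0.458, -0.602, 0.003, -0.004]
}}

```text
t: 4.75
tool_pos: [0.5848, -0.0016, 0.1281]
ee_rot: [[-0.006, 0.798, 0.603], [0.001, 0.603, -0.798], [-1.0, -0.005, -0.004]]
contact_force: [0.6, -0.5, -1.1]
opening: 0.684
```

Emit:
{"api": "move_arm", "payload": {
  "motion": [-1, 0.01, -0.049, 0.08, -0.12, 0, 0, -1, 0.02, -0.097, 0.16, -0.24, 0, 0, -1, 0.03, -0.146, 0.24, -0.36, 0, 0, -1, 0.044, -0.195, 0.322, -0.48, 0.003, -0.004, -1, 0.044, -0.243, 0.403, -0.602, 0.003, -0.004, -1, 0.044, -0.243, 0.403, -0.602, 0.003, -0.004, -1, 0.044, -0.243, 0.403, -0.602, 0.003, -0.004]
}}

```text
t: 5.45
tool_pos: [0.5995, -0.1409, 0.1155]
ee_rot: [[-0.007, 0.575, 0.818], [0.002, 0.818, -0.575], [-1.0, -0.003, -0.007]]
contact_force: [-0.7, 0.4, -2.7]
opening: 0.684
```

Run:
```python
from h import *
plan([.6024,-.1402,.05],55)
for n in ("scene","top"):
    im=eyes.grab_frame(n)
    u,v=proj(n,[.6024,-.1402,.05])[0].astype(int)
    cv2.imwrite(f"pics/{n}2c.png",cv2.resize(im[v-50:v+50,u-65:u+65,::-1],None,fx=6,fy=6,interpolation=cv2.INTER_CUBIC)); print(u,v)
```

```text
t 5.45 tcp [ 0.5995 -0.1409  0.1155] phi 54.87 open 0.684 F [-0.7  0.4 -2.7]
call 1 [0.218, 0.008, 0.008, -0.004, -0.013, 0.006] rows>=1.3
274 197
342 165
```

View pics/scene2c.png

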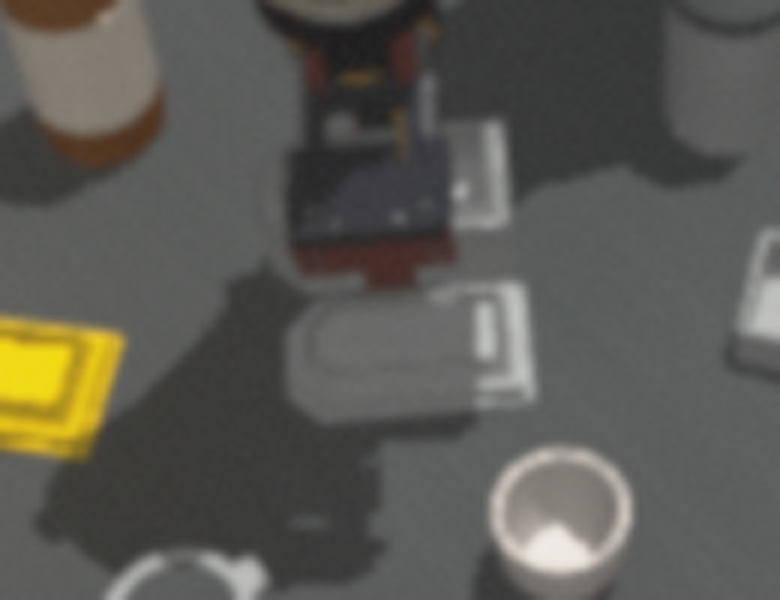

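View pics/top2c.png

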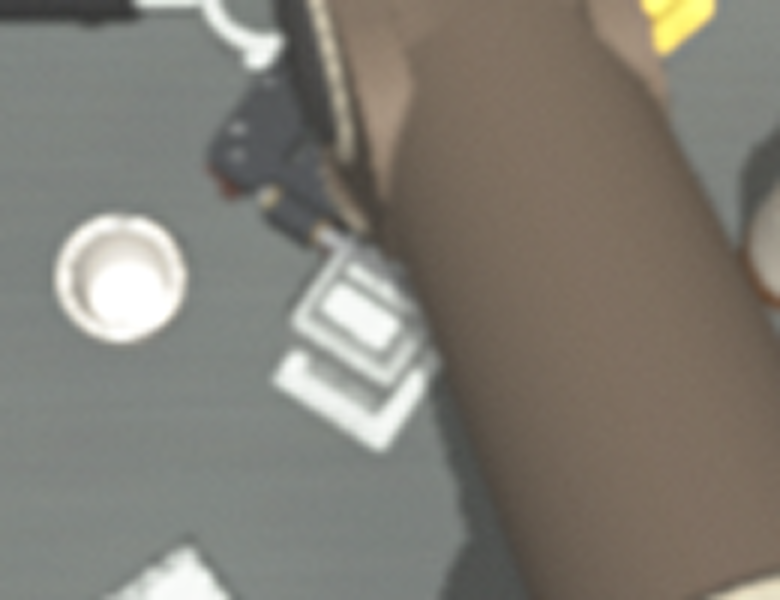

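The scene crop shows the deep tray held level over the foot with its cut corners on the same side. I'll bring it closer.

Run:
```python
from h import *
plan([.6024,-.1402,.042],55)
```

```text
t 5.55 tcp [ 0.6002 -0.139   0.1168] phi 55.04 open 0.682 F [ 0.2 -0.3 -2.4]
call 1 [0.249, 0.001, 0.01, 0.001, -0.011, 0.004] rows>=1.5
```

Emit:
{"api": "move_arm", "payload": {
  "motion": [-1, 0.07, 0.001, 0.01, 0, -0.011, 0.004, -1, 0.15, 0.001, 0.01, 0, -0.011, 0.004, -1, 0.21, 0.001, 0.01, 0, -0.011, 0.004, -1, 0.249, 0.001, 0.01, 0, -0.011, 0.004, -1, 0.249, 0.001, 0.01, 0, -0.011, 0.004, -1, 0.249, 0.001, 0.01, 0, -0.011, 0.004]
}}

```text
t: 6.15
tool_pos: [0.6037, -0.1415, 0.0439]
ee_rot: [[0.002, 0.573, 0.819], [-0.001, 0.819, -0.573], [-1.0, 0.0, 0.003]]
contact_force: [0.0, 0.3, -1.2]
opening: 0.676
```

Run:
```python
from h import *
im=eyes.grab_frame("scene")
plan([.6024,-.1402,.0225],55)
q,r=None,None
u,v=proj("scene",[.6024,-.1402,.05])[0].astype(int)
cv2.imwrite("pics/s3c.png",cv2.resize(im[v-40:v+40,u-50:u+50,::-1],None,fx=7,fy=7,interpolation=cv2.INTER_CUBIC))
```

```text
t 6.20 tcp [ 0.604  -0.1417  0.0444] phi 55.01 open 0.678 F [ 0.1  0.2 -1.3]
call 1 [0.073, 0.001, -0.007, 0.0, 0.007, -0.001] rows>=0.4
```

View pics/s3c.png

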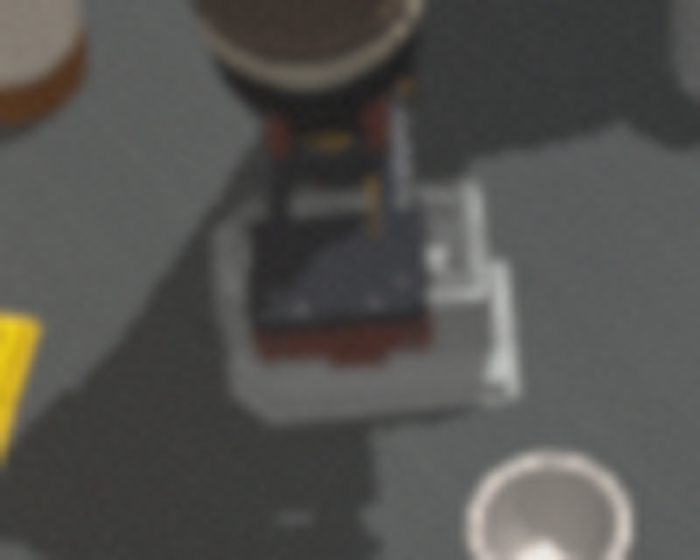

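Emit:
{"api": "move_arm", "payload": {
  "motion": [-1, 0.01, 0.001, -0.007, 0, 0.007, 0, -1, 0.02, 0.001, -0.007, 0, 0.007, 0, -1, 0.03, 0.001, -0.007, 0, 0.007, 0, -1, 0.04, 0.001, -0.007, 0, 0.007, 0, -1, 0.05, 0.001, -0.007, 0, 0.007, 0, -1, 0.06, 0.001, -0.007, 0, 0.007, 0, -1, 0.06, 0.001, -0.007, 0, 0.007, 0]
}}

```text
t: 6.9
tool_pos: [0.6015, -0.1406, 0.0249]
ee_rot: [[-0.002, 0.574, 0.819], [0.001, 0.819, -0.574], [-1.0, -0.0, -0.002]]
contact_force: [-0.3, 0.4, -2.3]
opening: 0.681
```

Run:
```python
from h import *
plan([.6024,-.1402,.0222],55)
```

```text
t 6.90 tcp [ 0.6015 -0.1406  0.0249] phi 54.99 open 0.681 F [-0.3  0.4 -2.3]
call 1 [0.009, 0.003, 0.002, -0.0, -0.004, 0.001] rows>=0.1
```

Emit:
{"api": "move_arm", "payload": {
  "motion": [-1, 0.005, 0, 0, 0, 0, 0, -1, 0.01, 0, 0, 0, 0, 0, -1, 0.013, 0, 0, 0, 0, 0, -1, 0.013, 0, 0, 0, 0, 0]
}}

```text
t: 7.3
tool_pos: [0.6019, -0.1406, 0.0223]
ee_rot: [[-0.001, 0.574, 0.819], [0.0, 0.819, -0.574], [-1.0, -0.0, -0.001]]
contact_force: [-2.9, -0.0, 5.0]
opening: 0.681
```

It made contact at TCP z = 22.3 mm; I expected 22.2. I'll release and retreat.

Emit:
{"api": "move_arm", "payload": {
  "motion": [0.5, 0, 0, 0, 0, 0, 0, 0.7, 0, 0, 0, 0, 0, 0, 1, 0, 0, 0, 0, 0, 0, 1, 0, 0, 0, 0, 0, 0, 1, 0, 0, 0, 0, 0, 0, 1, -0.1, 0, 0, 0, 0, 0, 1, -0.25, 0, 0, 0, 0, 0, 1, -0.4, 0, 0, 0, 0, 0, 1, -0.5, 0, 0, 0, 0, 0]
}}

```text
t: 8.2
tool_pos: [0.6028, -0.1403, 0.1748]
ee_rot: [[0.002, 0.573, 0.819], [0.0, 0.819, -0.573], [-1.0, 0.001, 0.001]]
contact_force: [0.2, 0.0, 0.3]
opening: 0.997
```

Run:
```python
from h import *
plan([.420,.3436,.13],64)
im=eyes.grab_frame("scene"); cv2.imwrite("pics/s4.png",im[:,:,::-1])
u,v=proj("scene",[.6024,-.1402,.05])[0].astype(int)
cv2.imwrite("pics/s4c.png",cv2.resize(im[v-40:v+40,u-50:u+50,::-1],None,fx=7,fy=7,interpolation=cv2.INTER_CUBIC))
```

```text
t 8.20 tcp [ 0.6028 -0.1403  0.1748] phi 55.01 open 0.997 F [0.2 0.  0.3]
call 1 [0.074, 0.486, -0.712, -0.15, 0.001, -0.001] rows>=5.2
call 2 [0.075, 0.54, -0.672, -0.15, 0.001, -0.001] rows>=5.2
```

View pics/s4c.png

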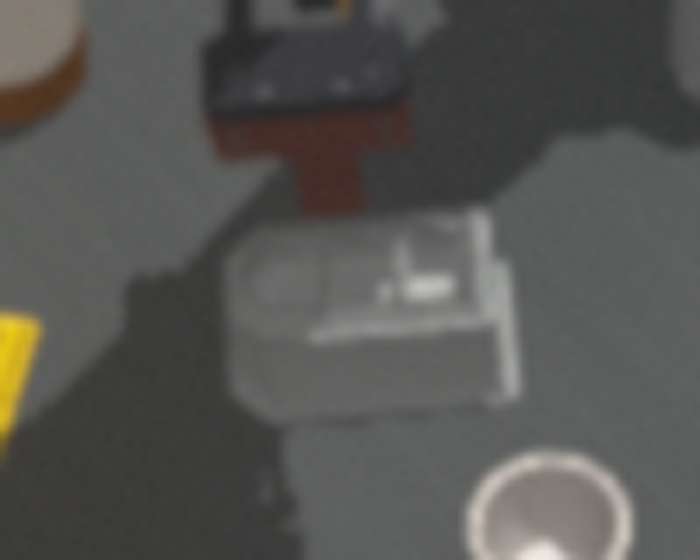

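Emit:
{"api": "move_arm", "payload": {
  "motion": [1, 0.074, 0.486, -0.712, -0.15, 0.001, -0.001, 1, 0.074, 0.486, -0.712, -0.15, 0.001, -0.001, 1, 0.074, 0.486, -0.712, -0.15, 0.001, -0.001, 1, 0.074, 0.486, -0.712, -0.15, 0.001, -0.001, 1, 0.074, 0.486, -0.712, -0.15, 0.001, -0.001, 1, 0.074, 0.486, -0.712, -0.15, 0.001, -0.001]
}}

```text
t: 8.85
tool_pos: [0.5079, 0.1073, 0.1499]
ee_rot: [[-0.002, 0.501, 0.866], [0.002, 0.866, -0.501], [-1.0, 0.001, -0.003]]
contact_force: [0.4, -0.2, 0.1]
opening: 1.002
```

Emit:
{"api": "move_arm", "payload": {
  "motion": [1, 0.075, 0.54, -0.672, -0.15, 0.001, -0.001, 1, 0.075, 0.54, -0.672, -0.15, 0.001, -0.001, 1, 0.075, 0.54, -0.672, -0.15, 0.001, -0.001, 1, 0.075, 0.54, -0.672, -0.15, 0.001, -0.001, 1, 0.075, 0.54, -0.672, -0.15, 0.001, -0.001, 1, 0.075, 0.54, -0.672, -0.15, 0.001, -0.001, 1, 0.075, 0.54, -0.672, -0.15, 0.001, -0.001, 1, 0.075, 0.54, -0.672, -0.15, 0.001, -0.001]
}}

```text
t: 9.65
tool_pos: [0.42, 0.3418, 0.127]
ee_rot: [[-0.002, 0.439, 0.898], [-0.001, 0.898, -0.439], [-1.0, -0.002, -0.002]]
contact_force: [-0.3, -0.0, -0.1]
opening: 1.0
```

Run:
```python
from h import *
T=eyes.grab_frame("top");S=eyes.grab_frame("scene")
cs=[]
for n,im in(("scene",S),("top",T)):
    u,v=proj(n,[.6024,-.1402,.05])[0].astype(int)
    cs.append(cv2.resize(im[v-30:v+30,u-30:u+30,::-1],None,fx=6.6,fy=6.6,interpolation=cv2.INTER_CUBIC))
    for th in ((105,120) if n=="scene" else (130,150,170)):
        k,_=outline(im,u,v,th)
        q,r=fit(onplane(n,k,.052)); print(n,th,np.round(q[:2]*1e3,1),"yaw %.1f grow %.1f rms %.2f"%(np.degrees(q[2]),q[3]*1e3,r*1e3))
cv2.imwrite("pics/p5.png",np.hstack(cs))
plan([.420,.3436,.0055],64)
```

```text
scene 105 [ 599.7 -128.9] yaw -53.7 grow 8.1 rms 5.41
scene 120 [ 600.2 -128.9] yaw -52.0 grow 5.3 rms 5.41
top 130 [ 612.7 -122.4] yaw 89.2 grow 47.6 rms 11.77
top 150 [ 594.  -138.9] yaw -35.0 grow 5.8 rms 1.42
top 170 [ 593.8 -138.7] yaw -34.9 grow 4.4 rms 1.43
t 9.75 tcp [0.4205 0.3411 0.1272] phi 63.81 open 0.997 F [ 0.1 -0.9 -0.2]
call 1 [0.406, 0.007, -0.005, -0.006, -0.003, 0.004] rows>=2.4
```

View pics/p5.png

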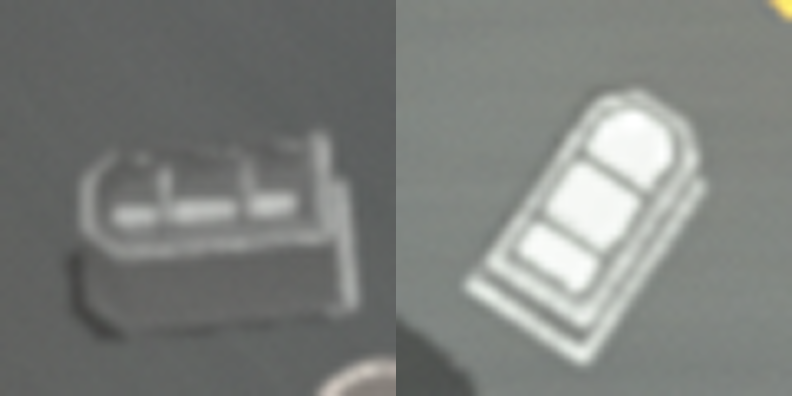

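The deep tray is seated, with an even strip of flange showing around it. Next is the shallow tray.

Emit:
{"api": "move_arm", "payload": {
  "motion": [1, 0.11, 0.007, -0.005, -0.006, -0.003, 0.004, 1, 0.22, 0.007, -0.005, -0.006, -0.003, 0.004, 1, 0.31, 0.007, -0.005, -0.006, -0.003, 0.004, 1, 0.37, 0.007, -0.005, -0.006, -0.003, 0.004, 1, 0.405, 0.007, -0.005, -0.006, -0.003, 0.004, 1, 0.405, 0.007, -0.005, -0.006, -0.003, 0.004, 1, 0.405, 0.007, -0.005, -0.006, -0.003, 0.004]
}}

```text
t: 10.45
tool_pos: [0.4192, 0.3456, 0.0066]
ee_rot: [[0.001, 0.437, 0.9], [0.002, 0.9, -0.437], [-1.0, 0.002, -0.0]]
contact_force: [-0.3, -0.4, 0.6]
opening: 0.997
```

Run:
```python
from h import *
plan([.420,.3436,.0055],64)
```

```text
t 10.45 tcp [0.4192 0.3456 0.0066] phi 64.10 open 0.997 F [-0.3 -0.4  0.6]
call 1 [0.004, -0.005, 0.005, 0.003, -0.0, -0.004] rows>=0.0
```

Emit:
{"api": "move_arm", "payload": {
  "motion": [1, 0.004, -0.005, 0.005, 0.003, 0, 0, -1, 0.004, -0.005, 0.005, 0.003, 0, 0, -1, 0.004, -0.005, 0.005, 0.003, 0, 0, -1, 0.004, -0.005, 0.005, 0.003, 0, 0, -1, 0.004, -0.005, 0.005, 0.003, 0, 0, -1, 0.004, -0.005, 0.005, 0.003, 0, 0, -1, 0.004, -0.005, 0.005, 0.003, 0, 0, -1, 0.004, -0.005, 0.005, 0.003, 0, 0]
}}

```text
t: 11.25
tool_pos: [0.4192, 0.3439, 0.0049]
ee_rot: [[0.0, 0.437, 0.899], [0.001, 0.899, -0.437], [-1.0, 0.001, -0.0]]
contact_force: [0.1, -1.5, 3.0]
opening: 0.682
```

Run:
```python
from h import *
plan([.420,.3436,.15],64)
```

```text
t 11.25 tcp [0.4192 0.3439 0.0049] phi 64.08 open 0.682 F [ 0.1 -1.5  3. ]
call 1 [-0.484, 0.001, 0.003, 0.003, -0.001, -0.003] rows>=2.9
```

Emit:
{"api": "move_arm", "payload": {
  "motion": [-1, -0.1, 0, 0, 0, 0, 0, -1, -0.25, 0, 0, 0, 0, 0, -1, -0.4, 0, 0, 0, 0, 0, -1, -0.52, 0, 0, 0, 0, 0, -1, -0.52, 0, 0, 0, 0, 0]
}}

```text
t: 11.75
tool_pos: [0.4206, 0.3457, 0.1652]
ee_rot: [[0.006, 0.437, 0.899], [0.006, 0.899, -0.437], [-1.0, 0.008, 0.003]]
contact_force: [0.5, -0.2, -0.9]
opening: 0.677
```

Run:
```python
from h import *
plan([.6011,-.1401,.14],55)
```

```text
t 11.75 tcp [0.4206 0.3457 0.1652] phi 64.08 open 0.677 F [ 0.5 -0.2 -0.9]
call 1 [0.039, -0.597, 0.624, 0.151, 0.002, -0.008] rows>=5.2
call 2 [0.041, -0.546, 0.67, 0.151, 0.002, -0.008] rows>=5.2
```

Emit:
{"api": "move_arm", "payload": {
  "motion": [-1, 0.005, -0.085, 0.089, 0.02, 0, 0, -1, 0.01, -0.17, 0.178, 0.04, 0, 0, -1, 0.015, -0.256, 0.267, 0.06, 0, 0, -1, 0.02, -0.341, 0.357, 0.09, 0, 0, -1, 0.03, -0.426, 0.446, 0.11, 0, -0.008, -1, 0.035, -0.512, 0.535, 0.13, 0.002, -0.008, -1, 0.039, -0.597, 0.624, 0.151, 0.002, -0.008]
}}

```text
t: 12.45
tool_pos: [0.5089, 0.0988, 0.1474]
ee_rot: [[-0.005, 0.507, 0.862], [-0.002, 0.862, -0.507], [-1.0, -0.004, -0.003]]
contact_force: [0.2, 0.7, -1.1]
opening: 0.685
```

Emit:
{"api": "move_arm", "payload": {
  "motion": [-1, 0.005, -0.08, 0.096, 0.02, 0, 0, -1, 0.01, -0.156, 0.19, 0.04, 0, 0, -1, 0.015, -0.234, 0.287, 0.06, 0, 0, -1, 0.02, -0.312, 0.383, 0.09, 0, 0, -1, 0.03, -0.39, 0.48, 0.11, 0, -0.008, -1, 0.035, -0.468, 0.574, 0.13, 0.002, -0.008, -1, 0.041, -0.546, 0.67, 0.151, 0.002, -0.008, -1, 0.041, -0.546, 0.67, 0.151, 0.002, -0.008, -1, 0.041, -0.546, 0.67, 0.151, 0.002, -0.008]
}}

```text
t: 13.35
tool_pos: [0.5986, -0.143, 0.1348]
ee_rot: [[-0.008, 0.575, 0.818], [-0.004, 0.818, -0.575], [-1.0, -0.008, -0.005]]
contact_force: [0.2, 0.4, -0.7]
opening: 0.684
```

Run:
```python
from h import *
plan([.6011,-.1401,.076],55)
im=eyes.grab_frame("scene")
u,v=proj("scene",[.6024,-.1402,.05])[0].astype(int)
cv2.imwrite("pics/s6c.png",cv2.resize(im[v-45:v+35,u-50:u+50,::-1],None,fx=7,fy=7,interpolation=cv2.INTER_CUBIC))
```

```text
t 13.35 tcp [ 0.5986 -0.143   0.1348] phi 54.92 open 0.684 F [ 0.2  0.4 -0.7]
call 1 [0.196, 0.014, 0.002, -0.003, -0.009, 0.015] rows>=1.2
```

View pics/s6c.png

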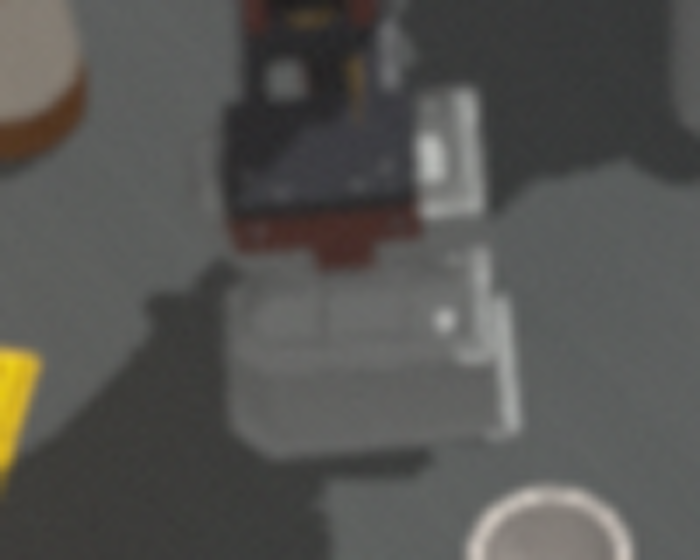

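The crop shows the shallow tray held level over the deep tray, with the cut corners on the same (left) end. Descending to just above the lip.

Emit:
{"api": "move_arm", "payload": {
  "motion": [-1, 0.06, 0.007, 0.002, -0.003, -0.005, 0.01, -1, 0.12, 0.012, 0.002, -0.003, -0.009, 0.015, -1, 0.17, 0.012, 0.002, -0.003, -0.009, 0.015, -1, 0.196, 0.012, 0.002, -0.003, -0.009, 0.015, -1, 0.196, 0.012, 0.002, -0.003, -0.009, 0.015, -1, 0.196, 0.012, 0.002, -0.003, -0.009, 0.015, -1, 0.196, 0.012, 0.002, -0.003, -0.009, 0.015]
}}

```text
t: 14.1
tool_pos: [0.6022, -0.14, 0.0785]
ee_rot: [[0.003, 0.572, 0.82], [-0.001, 0.82, -0.572], [-1.0, 0.001, 0.004]]
contact_force: [0.3, 0.1, -1.4]
opening: 0.681
```

Run:
```python
from h import *
plan([.6011,-.1401,.0595],55)
```

```text
t 14.10 tcp [ 0.6022 -0.14    0.0785] phi 55.11 open 0.681 F [ 0.3  0.1 -1.4]
call 1 [0.063, -0.003, -0.003, 0.004, 0.007, -0.002] rows>=0.4
```

Emit:
{"api": "move_arm", "payload": {
  "motion": [-1, 0.01, -0.002, -0.003, 0.004, 0.006, -0.002, -1, 0.02, -0.002, -0.003, 0.004, 0.006, -0.002, -1, 0.03, -0.002, -0.003, 0.004, 0.006, -0.002, -1, 0.04, -0.002, -0.003, 0.004, 0.006, -0.002, -1, 0.05, -0.002, -0.003, 0.004, 0.006, -0.002, -1, 0.06, -0.002, -0.003, 0.004, 0.006, -0.002, -1, 0.06, -0.002, -0.003, 0.004, 0.006, -0.002]
}}

```text
t: 14.8
tool_pos: [0.6003, -0.1401, 0.0592]
ee_rot: [[-0.002, 0.574, 0.819], [0.0, 0.819, -0.574], [-1.0, -0.001, -0.001]]
contact_force: [1.2, -0.0, -0.8]
opening: 0.677
```

Run:
```python
from h import *
plan([.6011,-.1401,.0568],55)
```

```text
t 14.80 tcp [ 0.6003 -0.1401  0.0592] phi 54.99 open 0.677 F [ 1.2 -0.  -0.8]
call 1 [0.008, 0.001, 0.002, -0.0, -0.003, 0.002] rows>=0.0
```

Emit:
{"api": "move_arm", "payload": {
  "motion": [-1, 0.005, 0.001, 0.002, 0, -0.003, 0, -1, 0.009, 0.001, 0.002, 0, -0.003, 0, -1, 0.012, 0.001, 0.002, 0, -0.003, 0, -1, 0.012, 0.001, 0.002, 0, -0.003, 0]
}}

```text
t: 15.2
tool_pos: [0.6015, -0.1401, 0.057]
ee_rot: [[0.001, 0.574, 0.819], [-0.001, 0.819, -0.574], [-1.0, -0.001, 0.002]]
contact_force: [-3.2, 0.1, 5.3]
opening: 0.681
```

It stopped with contact at z = 57.0 mm; I expected 56.9. Releasing.

Emit:
{"api": "move_arm", "payload": {
  "motion": [0.5, 0, 0, 0, 0, 0, 0, 0.7, 0, 0, 0, 0, 0, 0, 1, 0, 0, 0, 0, 0, 0, 1, 0, 0, 0, 0, 0, 0, 1, 0, 0, 0, 0, 0, 0, 1, -0.1, 0, 0, 0, 0, 0, 1, -0.25, 0, 0, 0, 0, 0, 1, -0.37, 0, 0, 0, 0, 0, 1, -0.37, 0, 0, 0, 0, 0]
}}

```text
t: 16.1
tool_pos: [0.6041, -0.1397, 0.1725]
ee_rot: [[0.008, 0.574, 0.819], [-0.002, 0.819, -0.574], [-1.0, 0.003, 0.008]]
contact_force: [-0.9, -0.5, 1.1]
opening: 1.0
```

Run:
```python
from h import *
plan([.4224,-.3601,.14],62.4)
```

```text
t 16.10 tcp [ 0.6041 -0.1397  0.1725] phi 55.00 open 1.000 F [-0.9 -0.5  1.1]
call 1 [0.105, -0.949, -0.076, -0.247, 0.016, -0.004] rows>=5.7
```

Emit:
{"api": "move_arm", "payload": {
  "motion": [1, 0.105, -0.949, -0.076, -0.247, 0.016, -0.004, 1, 0.105, -0.949, -0.076, -0.247, 0.016, -0.004, 1, 0.105, -0.949, -0.076, -0.247, 0.016, -0.004, 1, 0.105, -0.949, -0.076, -0.247, 0.016, -0.004, 1, 0.105, -0.949, -0.076, -0.247, 0.016, -0.004, 1, 0.105, -0.949, -0.076, -0.247, 0.016, -0.004, 1, 0.105, -0.949, -0.076, -0.247, 0.016, -0.004, 1, 0.105, -0.949, -0.076, -0.247, 0.016, -0.004]
}}

```text
t: 16.9
tool_pos: [0.4183, -0.3607, 0.1351]
ee_rot: [[-0.008, 0.466, 0.885], [0.002, 0.885, -0.466], [-1.0, -0.002, -0.009]]
contact_force: [-0.1, 0.5, 0.3]
opening: 0.999
```

Run:
```python
from h import *
print(robot.observe()['joint_pos'].round(1))
cs=[]
for n in("scene","top"):
    im=eyes.grab_frame(n)
    u,v=proj(n,[.6024,-.1402,.05])[0].astype(int)
    cs.append(cv2.resize(im[v-30:v+30,u-30:u+30,::-1],None,fx=6.6,fy=6.6,interpolation=cv2.INTER_CUBIC))
cv2.imwrite("pics/p7.png",np.hstack(cs))
plan([.4224,-.3601,.0055],62.4)
```

```text
[ 70.3  29.5 -46.4 104.5  25.2  57.4  75.7]
t 17.00 tcp [ 0.4201 -0.359   0.1357] phi 62.49 open 1.000 F [0.3 0.2 0.1]
call 1 [0.434, 0.001, 0.012, 0.003, -0.014, 0.003] rows>=2.6
```

View pics/p7.png

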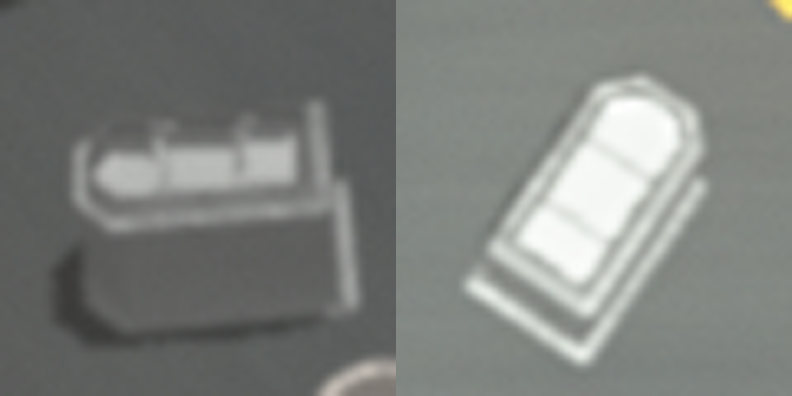

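The shallow tray sits flush on the deep tray, with no gap and its cut corners aligned. Now the lid.

Emit:
{"api": "move_arm", "payload": {
  "motion": [1, 0.12, 0.001, 0.01, 0.003, -0.01, 0.003, 1, 0.24, 0.001, 0.01, 0.003, -0.01, 0.003, 1, 0.33, 0.001, 0.01, 0.003, -0.01, 0.003, 1, 0.39, 0.001, 0.01, 0.003, -0.01, 0.003, 1, 0.425, 0.001, 0.01, 0.003, -0.01, 0.003, 1, 0.425, 0.001, 0.01, 0.003, -0.01, 0.003, 1, 0.425, 0.001, 0.01, 0.003, -0.01, 0.003, 1, 0.425, 0.001, 0.01, 0.003, -0.01, 0.003]
}}

```text
t: 17.8
tool_pos: [0.422, -0.3613, 0.0094]
ee_rot: [[-0.001, 0.464, 0.886], [-0.001, 0.886, -0.464], [-1.0, -0.001, -0.001]]
contact_force: [0.7, -0.7, 1.1]
opening: 1.001
```

Run:
```python
from h import *
plan([.4224,-.3601,.0052],62.4)
```

```text
t 17.80 tcp [ 0.422  -0.3613  0.0094] phi 62.34 open 1.001 F [ 0.7 -0.7  1.1]
call 1 [0.014, 0.004, -0.001, -0.002, -0.001, 0.002] rows>=0.1
```

Emit:
{"api": "move_arm", "payload": {
  "motion": [1, 0.013, 0.004, 0, 0, 0, 0, 1, 0.013, 0.004, 0, 0, 0, 0, -1, 0.013, 0.004, 0, 0, 0, 0, -1, 0.013, 0.004, 0, 0, 0, 0, -1, 0.013, 0.004, 0, 0, 0, 0, -1, 0.013, 0.004, 0, 0, 0, 0, -1, 0.013, 0.004, 0, 0, 0, 0, -1, 0.013, 0.004, 0, 0, 0, 0, -1, 0.013, 0.004, 0, 0, 0, 0]
}}

```text
t: 18.7
tool_pos: [0.4216, -0.36, 0.0044]
ee_rot: [[-0.002, 0.465, 0.885], [0.001, 0.885, -0.465], [-1.0, -0.001, -0.002]]
contact_force: [-0.1, 0.5, 0.9]
opening: 0.683
```

Emit:
{"api": "move_arm", "payload": {
  "motion": [-1, -0.05, 0, 0, 0, 0, 0, -1, -0.15, 0, 0, 0, 0, 0, -1, -0.3, 0, 0, 0, 0, 0, -1, -0.45, 0, 0, 0, 0, 0, -1, -0.52, 0, 0, 0, 0, 0, -1, -0.52, 0, 0, 0, 0, 0]
}}

```text
t: 19.3
tool_pos: [0.4236, -0.361, 0.1646]
ee_rot: [[0.002, 0.465, 0.885], [-0.004, 0.885, -0.465], [-1.0, -0.003, 0.004]]
contact_force: [0.6, -0.4, -1.9]
opening: 0.681
```

Run:
```python
from h import *
plan([.6015,-.1401,.16],55)
```

```text
t 19.30 tcp [ 0.4236 -0.361   0.1646] phi 62.31 open 0.681 F [ 0.6 -0.4 -1.9]
call 1 [0.014, 0.927, 0.183, 0.244, 0.007, 0.004] rows>=5.7
```

Emit:
{"api": "move_arm", "payload": {
  "motion": [-1, 0, 0.116, 0.023, 0.03, 0, 0, -1, 0, 0.232, 0.046, 0.06, 0, 0, -1, 0.005, 0.348, 0.069, 0.09, 0, 0, -1, 0.01, 0.464, 0.092, 0.122, 0, 0, -1, 0.01, 0.58, 0.114, 0.15, 0.003, 0, -1, 0.01, 0.695, 0.137, 0.18, 0.005, 0.002, -1, 0.014, 0.81, 0.16, 0.21, 0.007, 0.004, -1, 0.014, 0.927, 0.183, 0.244, 0.007, 0.004, -1, 0.014, 0.927, 0.183, 0.244, 0.007, 0.004, -1, 0.014, 0.927, 0.183, 0.244, 0.007, 0.004]
}}

```text
t: 20.3
tool_pos: [0.5993, -0.1382, 0.1549]
ee_rot: [[-0.006, 0.572, 0.821], [0.005, 0.821, -0.572], [-1.0, 0.0, -0.008]]
contact_force: [-0.2, -0.3, -1.4]
opening: 0.68
```

Run:
```python
from h import *
im=eyes.grab_frame("scene")
plan([.6017,-.1402,.102],55)
u,v=proj("scene",[.6024,-.1402,.05])[0].astype(int)
cv2.imwrite("pics/s8c.png",cv2.resize(im[v-50:v+30,u-50:u+50,::-1],None,fx=7,fy=7,interpolation=cv2.INTER_CUBIC))
```

```text
t 20.35 tcp [ 0.5989 -0.1397  0.1549] phi 55.02 open 0.682 F [-0.6 -1.1 -0.2]
call 1 [0.176, 0.004, 0.01, 0.001, -0.015, 0.001] rows>=1.1
```

View pics/s8c.png

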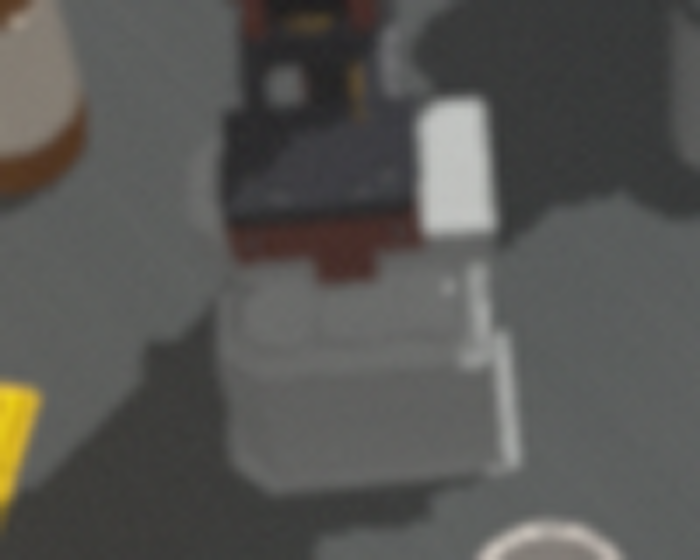

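The crop shows the lid level over the stack, in line with it. Descending.

Emit:
{"api": "move_arm", "payload": {
  "motion": [-1, 0.06, 0.003, 0.008, 0, -0.01, 0, -1, 0.12, 0.003, 0.008, 0, -0.01, 0, -1, 0.16, 0.003, 0.008, 0, -0.01, 0, -1, 0.174, 0.003, 0.008, 0, -0.01, 0, -1, 0.174, 0.003, 0.008, 0, -0.01, 0, -1, 0.174, 0.003, 0.008, 0, -0.01, 0, -1, 0.174, 0.003, 0.008, 0, -0.01, 0]
}}

```text
t: 21.05
tool_pos: [0.6025, -0.14, 0.1044]
ee_rot: [[0.001, 0.574, 0.819], [0.001, 0.819, -0.574], [-1.0, 0.001, 0.0]]
contact_force: [0.2, 0.8, -1.3]
opening: 0.681
```

Run:
```python
from h import *
plan([.6017,-.1402,.0832],55)
```

```text
t 21.05 tcp [ 0.6025 -0.14    0.1044] phi 54.98 open 0.681 F [ 0.2  0.8 -1.3]
call 1 [0.071, -0.002, -0.002, -0.001, 0.0, -0.003] rows>=0.4
```

Emit:
{"api": "move_arm", "payload": {
  "motion": [-1, 0.01, 0, -0.001, 0, 0, 0, -1, 0.02, 0, -0.001, 0, 0, 0, -1, 0.03, 0, -0.001, 0, 0, 0, -1, 0.04, 0, -0.001, 0, 0, 0, -1, 0.05, 0, -0.001, 0, 0, 0, -1, 0.06, 0, -0.001, 0, 0, 0, -1, 0.068, 0, -0.001, 0, 0, 0, -1, 0.068, 0, -0.001, 0, 0, 0]
}}

```text
t: 21.85
tool_pos: [0.6015, -0.1396, 0.0827]
ee_rot: [[-0.001, 0.574, 0.819], [0.001, 0.819, -0.574], [-1.0, 0.001, -0.001]]
contact_force: [0.1, 0.2, -0.7]
opening: 0.682
```

Run:
```python
from h import *
plan([.6017,-.1402,.0803],55)
```

```text
t 21.85 tcp [ 0.6015 -0.1396  0.0827] phi 54.99 open 0.682 F [ 0.1  0.2 -0.7]
call 1 [0.008, -0.001, 0.002, -0.0, -0.003, -0.001] rows>=0.1
```

Emit:
{"api": "move_arm", "payload": {
  "motion": [-1, 0.005, 0, 0.001, 0, 0, 0, -1, 0.009, 0, 0.001, 0, 0, 0, -1, 0.012, 0, 0.001, 0, 0, 0, -1, 0.012, 0, 0.001, 0, 0, 0]
}}

```text
t: 22.25
tool_pos: [0.6022, -0.1399, 0.0804]
ee_rot: [[0.0, 0.574, 0.819], [0.001, 0.819, -0.574], [-1.0, 0.001, -0.0]]
contact_force: [-2.2, 0.1, 5.9]
opening: 0.68
```

The lid made contact exactly at the expected 80.4 mm. I'll release, retreat and check.

Emit:
{"api": "move_arm", "payload": {
  "motion": [0.5, 0, 0, 0, 0, 0, 0, 0.7, 0, 0, 0, 0, 0, 0, 1, 0, 0, 0, 0, 0, 0, 1, 0, 0, 0, 0, 0, 0, 1, 0, 0, 0, 0, 0, 0, 1, -0.1, 0, 0, 0, 0, 0, 1, -0.25, 0, 0, 0, 0, 0, 1, -0.4, 0, 0, 0, 0, 0, 1, -0.4, 0, 0, 0, 0, 0]
}}

```text
t: 23.15
tool_pos: [0.6053, -0.1394, 0.206]
ee_rot: [[0.009, 0.574, 0.819], [-0.0, 0.819, -0.574], [-1.0, 0.005, 0.008]]
contact_force: [-0.2, 0.3, 0.3]
opening: 1.001
```

Emit:
{"api": "move_arm", "payload": {
  "motion": [1, 0, -0.6, -0.5, 0, 0, 0, 1, 0, -0.6, -0.5, 0, 0, 0, 1, 0, -0.6, -0.5, 0, 0, 0, 1, 0, -0.6, -0.5, 0, 0, 0, 1, 0, -0.6, -0.5, 0, 0, 0, 1, 0, -0.6, -0.5, 0, 0, 0, 1, 0, -0.6, -0.5, 0, 0, 0, 1, 0, -0.6, -0.5, 0, 0, 0]
}}

```text
t: 23.95
tool_pos: [0.3771, -0.201, 0.1997]
ee_rot: [[0.001, 0.573, 0.82], [0.001, 0.82, -0.573], [-1.0, 0.002, -0.0]]
contact_force: [0.3, 0.3, 0.2]
opening: 0.997
```

Run:
```python
from h import *
cs=[]
for n in("scene","top"):
    im=eyes.grab_frame(n); cv2.imwrite(f"pics/{n}9.png",im[:,:,::-1])
    u,v=proj(n,[.6024,-.1402,.06])[0].astype(int)
    cs.append(cv2.resize(im[v-30:v+30,u-30:u+30,::-1],None,fx=6.6,fy=6.6,interpolation=cv2.INTER_CUBIC))
    d=cv2.absdiff(im[:,:,::-1],cv2.imread(f"pics/{n}0.png"))
cv2.imwrite("pics/p9.png",np.hstack(cs))
```

```text
(no output)
```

View pics/p9.png

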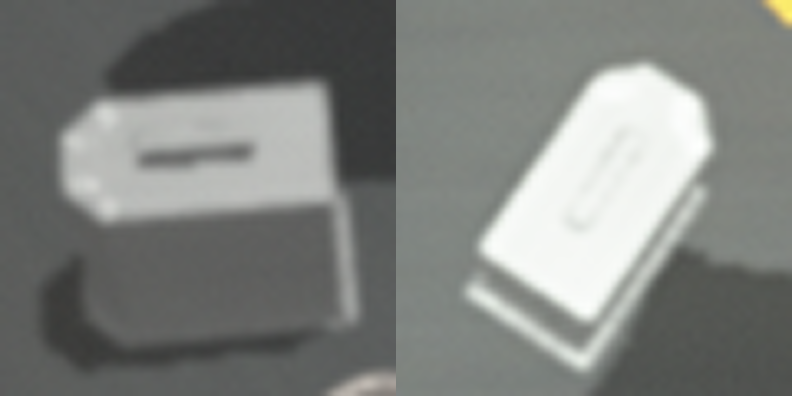

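View pics/scene9.png

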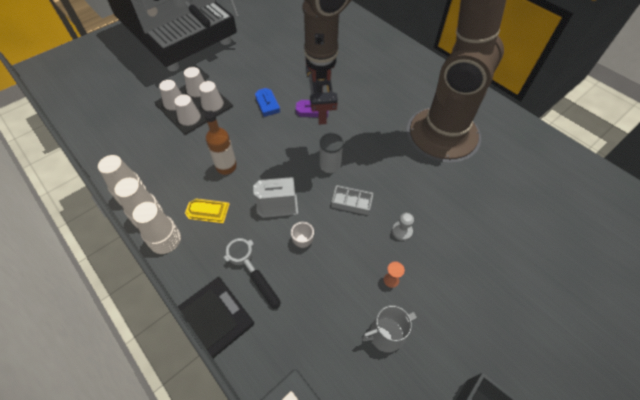

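Run:
```python
from h import *
for n,ths in(("scene",(135,145,155)),("top",(200,215,225))):
    im=cv2.imread(f"pics/{n}9.png")[:,:,::-1].copy()
    u,v=proj(n,[.6024,-.1402,.09])[0].astype(int)
    for th in ths:
        k,_=outline(im,u,v,th); q,r=fit(onplane(n,k,.098)); print(n,th,np.round(q[:2]*1e3,1),"yaw %.1f grow %.1f rms %.2f"%(np.degrees(q[2]),q[3]*1e3,r*1e3))
s=robot.observe(); print(s['t'],s['contact_force'],s['tool_pos'])
```

```text
scene 135 [ 601.1 -124. ] yaw -63.0 grow 10.8 rms 7.30
scene 145 [ 601.2 -124.3] yaw -62.4 grow 9.9 rms 7.14
scene 155 [ 601.4 -140.3] yaw -35.4 grow -0.3 rms 0.38
top 200 [ 603.9 -140.5] yaw -35.3 grow 0.7 rms 0.29
top 215 [ 603.9 -140.5] yaw -35.3 grow -0.0 rms 0.26
top 225 [ 603.8 -140.4] yaw -35.3 grow -0.6 rms 0.25
24.05 [ 0.24414512 -0.18096744  0.29943703] [ 0.37720263 -0.2005569   0.19954915]
```

The lid top fits at z = 98 mm with nearly the true outline size. Its centre is (602.6, -140.4) and its yaw -35.3°, so all three pieces are seated and in line. The bystanders are where they were, so I'm handing in.

Run:
```python
from bench import robot
print(robot.hand_in())
```

```text
the job is handed in; nothing more can be done
None
```

The condiment set is stacked on the bare foot: deep tray, then shallow tray, then lid, with the cut corners over one another. I handed in at about 24 s of the 69 s limit, with the gripper clear of everything.

- **Seating:** Each piece touched down within about 0.1 mm of the TCP height expected for full seating, and I released it only then.
- **Final camera check:** The lid top fits the true outline within 1 mm at z = 98 mm in both views. Its yaw is about -35.3° against the foot's -35.0°, and its centre is within about 1 mm of the foot's measured centre.
- **Other objects:** The plain tray and the other bystanders look unmoved in the last scene picture. I judged that by eye and did not measure it.
- **Disagreements:** The two cameras differ by about 2.5 to 3.5 mm in x throughout, so I used their mean. Some outline fits also failed when the threshold took in the tray walls or the flange, and I left those out. This includes the camera fits of the deep tray once on the foot, so its seating rests on the touchdown height and the pictures.

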